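# Change over the drying trays

## Robot

A 6-joint arm with a two-finger parallel gripper is mounted at the origin on the work surface. World frame = base frame: x ahead of the robot, y to its left, z up, the work surface at z = 0. Lengths are in m, angles in rad, forces in N, time in s.
With the tool pointing down it reaches from about 0.3 to 0.775 m from the base axis. Payload 14.6 kg.
Tool frame: the origin (TCP) lies midway between the tips of the shut fingers; the grasp point (between the pads) lies behind it (grasp_offset is the z of the grasp point in the tool frame, in m); z points along the fingers, y is the direction in which the jaws open and shut (so a half turn about z gives the same grasp; the last joint's range is limited). The gripper opens to 85 mm and grips with 20 to 120 N. Pads are 22 mm wide; open, the fingers measure 114 mm over their backs; the gripper's body (76 mm by 85 mm) begins 54 mm behind the grasp point. The pads swing forward as they close: fully open they stand 13 mm farther back than shut.
Start: joints at [1.165, 0.3, 1.521, -0, 1.321, -0.067], TCP at [0.183, 0.519, 0.231] pointing down, gripper open.
Joint ranges: [-3.03, 3.03], [-0.79, 2.21], [0.23, 2.52], [-1.04, 4.18], [0, 3.07], [-2.55, 2.55]. Speed limits (rad/s): [2.22, 2.22, 2.57, 3.14, 3.14, 3.14].

## Interface

Orientations are given as a unit quaternion [w, x, y, z].
In Python, from plant import move_ptp, move_l, set_joints, grip, hold, solve_ik, read_state, camera, camera_info, Unreachable, close_job, grasp_offset gives the robot as it stands. Calls block until the motion is done:
- move_ptp(position, orientation): joint-space move of the TCP to a pose.
- move_l(position, speed=0.15, frame=None, max_force=None): straight line of the TCP; frame=None keeps the orientation; speed is the mean speed in m/s. With max_force (N) it stops when the force on the tool has changed by that much, and returns True; else False.
- set_joints(angles): joint-space move.
- grip(opening, strength=None): finger opening in m; strength is the grip in N (None keeps the last); returns when the fingers have stopped.
- hold(seconds).
- solve_ik(position, orientation): joint angles nearest the present ones, or None.
- read_state(): the state.
- camera(name): name is "side" or "top" or "wrist"; returns the picture (400x640x3 uint8, blue, green, red); there is no depth.
- camera_info(name): a dict with "camera_matrix" (3x3 intrinsics, pixels), "k1" (the pictures are not rectified: a ray, as slopes to the right and down, at radius r is drawn at 1 + k1 r^2 times it, then the intrinsics apply), "camera_from_world" (4x4, takes a point from world to camera coordinates). Camera axes: x right, y down, z forward; pixel columns grow to the right and rows downward; lengths in m; the calibration is good to about 2 mm. A picture is of the moment at which its call begins: read the wrist's pose just before it. camera_info takes no time and is no camera call; for the wrist camera it gives the pose at the moment of the call.
A pose or a line that the arm cannot do raises Unreachable and nothing moves.
- close_job(): hands the job in, once; it reports no verdict.
The state is a dict: "time_s": time; "joint_pos": joint angles; "qd": joint speeds; "joint_torque": joint torques, N m; "tcp_pos": TCP position; "ee_rot": TCP orientation; "force": force on the tool from outside, world axes, zero at the start; "torque": the same for the moment, N m; "width": finger opening in m.
Only numpy, scipy, OpenCV 4.12 (cv2) and the standard library are available. Lean on these libraries where they do the work, as an engineer would, in place of code of your own. Each camera call takes 0.05 s, during which the arm holds its last target.

## Task

On the two-lane sample dryer, push the empty orange-lipped tray fully home, and only then hook a fingertip behind the lip of the blue tray and draw it all the way out to its stop. Pull the blue tray only from behind its lip (do not pinch the lip or press on its white front), and keep the fingers off its weighing bottle, which must stay standing in its well. Leave everything else on the bench where it is.

Things in the scene. Friction and masses are not known exactly. Their poses are not given: they have to be found in the camera images.
- dryer: Fixed two-lane tray dryer. Origin on the bench, midway between the lanes, level with the rear faces of the lips of home trays; +x to the back, z up; trays draw out along -x. Bed x = -150 to 220 mm, 290 mm wide, at most 22 mm high; lanes at y = +-66 mm (either tray in either). Clear-roofed hood, open in front, 92 mm high at most, over x = 75 to 230 mm.
- tray_blue (a joint): Blue-lipped tray, draw-out along the dryer's -x in m: 0 = fully home, 0.13 = fully out at its hard stop. Starts fully home. Slides stiffly with about 2 N of friction plus 12 N per m/s, and stays where it is left.
- tray_orange (a joint): Orange-lipped tray, the same kind: 0 = fully home (hard stop), 0.13 = fully out. At the start it stands partly out and empty (about 0.04 to 0.085).
- blue_lip (a point): Middle of the top edge of the blue tray's upright lip, on its rear face (the one to hook, facing dryer +x), 60 mm above the bench. Lip 100 mm wide, 9 mm thick (towards dryer -x), standing 40 mm above the flat tray floor (20 mm above the bench). Floor free for 79 mm behind the lip, to the well's rim; the hood is 75 mm behind the lip when home.
- orange_lip (a point): The same point on the orange tray's lip: middle of the top edge, rear face, 60 mm above the bench. Lip 100 mm wide, 6 mm thick: the front face to push on lies 6 mm to dryer -x. The tray floor and lip foot are 20 mm above the bench.
- blue_face: White plate 3 mm thick on the front (dryer's -x side) of the blue lip, the size of the lip, moving with it; not to be pressed. Its frame is the blue tray's: origin under the lip's rear face at mid width, 14 mm above the bench.
- blue_well (a point): Centre of the floor of the blue tray's square well (74 mm inside, rim 6 mm high), 120 mm behind the lip, 20 mm above the bench.
- wbottle: Amber lidded weighing bottle, 64 mm across and 42 mm high, standing loose in the blue tray's well; origin in the middle of its underside, z up.
- beaker_tall: Glass beaker, 66 mm across, 95 mm high, on the bench at the dryer's left (+y) side; origin under its middle. Leave alone.
- beaker_low: Glass beaker, 72 mm across, 60 mm high, on the bench at the dryer's right (-y) side; origin under its middle. Leave alone.
- cream_jar: White capped jar, 44 mm across, 45 mm high, on the bench left (+y) of the dryer's front; origin under its middle. Leave alone.
- reagent: Amber reagent bottle, 68 mm across, 140 mm high, on the bench far to the left; origin under its middle. Leave alone.
- spatula: Spatula, 190 mm long, lying on the bench far to the right; origin under its middle, x along it. Leave alone.

How it is judged:
By the outcome, as a careful person would: the job done as asked, in the order asked, and still so for the second after the job is handed in, with the robot touching nothing.
It also fails if it takes over 48 s, if anything falls off the work surface, if the arm or the gripper's body presses on something with over 40 N, if the wrist force passes 120 N, or if a joint passes its speed limit or range.

## Working session

There is one attempt and no reset: what is moved stays moved. The work goes in short steps, each a Python script; the robot and the scene stay as the last script left them, time stands still between calls to the robot, and variables do not carry over. Pictures are saved under pics/ and viewed, and the job is handed in when it is done.

```bash
ls; mkdir -p pics; python3 - <<'E'
from plant import *
import cv2
s=read_state();print(s['time_s'],s['tcp_pos'],s['ee_rot'],s['width'],grasp_offset)
for n in("top","side","wrist"):
    cv2.imwrite(f"pics/a_{n}.png",camera(n)); i=camera_info(n);print(n,i)
E
```

```text
pics
0.0 [0.18268647 0.51850067 0.23071737] [-1.44965110e-04  1.68577555e-01  9.85688208e-01 -5.85172815e-04] 0.08502512572546858 -0.0187
top {'camera_matrix': array([[373.41025233,   0.        , 320.2105233 ],
       [  0.        , 373.41025233, 201.29092906],
       [  0.        ,   0.        ,   1.        ]]), 'k1': -0.0003430044644508697, 'camera_from_world': array([[ 0.02499326, -0.99964209,  0.00954078, -0.01856266],
       [-0.98015149, -0.02638126, -0.19648685,  0.63941751],
       [ 0.19666823, -0.00444056, -0.98046004,  1.25885245],
       [ 0.        ,  0.        ,  0.        ,  1.        ]])}
side {'camera_matrix': array([[372.84427606,   0.        , 315.5743222 ],
       [  0.        , 372.84427606, 196.24677991],
       [  0.        ,   0.        ,   1.        ]]), 'k1': 0.0027077137703122116, 'camera_from_world': array([[ 0.71005208, -0.70411242,  0.0071936 , -0.46265024],
       [-0.49683943, -0.5082176 , -0.70346674,  0.33475355],
       [ 0.49897558,  0.49592395, -0.71069178,  0.99246803],
       [ 0.        ,  0.        ,  0.        ,  1.        ]])}
wrist {'camera_matrix': array([[293.1468745 ,   0.        , 319.95369401],
       [  0.        , 293.1468745 , 197.25093703],
       [  0.        ,   0.        ,   1.        ]]), 'k1': -0.001964691723908538, 'camera_from_world': array([[ 3.31999846e-01,  9.43278996e-01, -9.14936935e-04,
        -5.49508894e-01],
       [ 8.99170674e-01, -3.16181888e-01,  3.02524565e-01,
        -3.92964167e-02],
       [ 2.85075782e-01, -1.01260793e-01, -9.53141149e-01,
         3.79662446e-01],
       [ 0.00000000e+00,  0.00000000e+00,  0.00000000e+00,
         1.00000000e+00]])}
```

View pics/a_top.png

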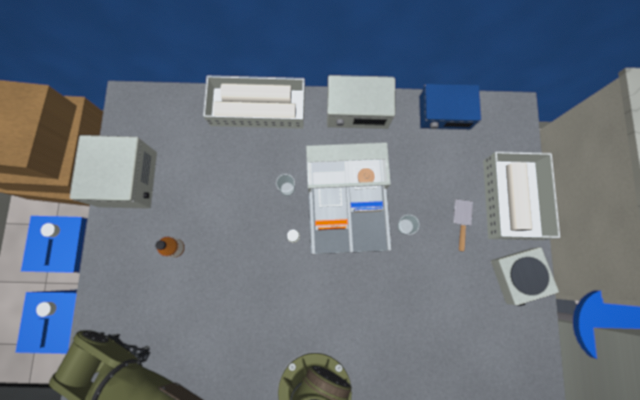

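View pics/a_side.png

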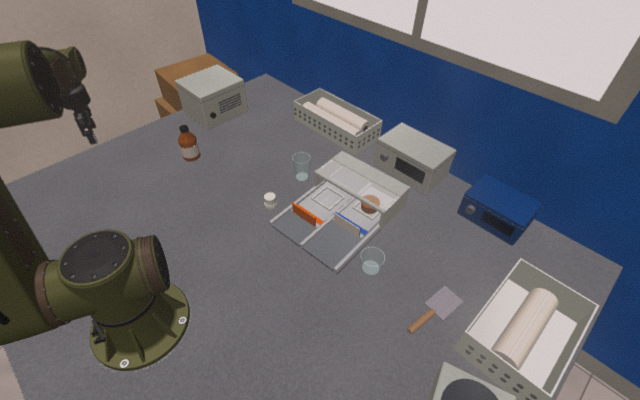

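```bash
python3 - <<'E'
import cv2
a=cv2.imread("pics/a_top.png")
cv2.imwrite("pics/a_top_c.png",cv2.resize(a[100:260,210:410],None,fx=4,fy=3.75,interpolation=cv2.INTER_CUBIC)) 
E
```

```text
(no output)
```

View pics/a_top_c.png

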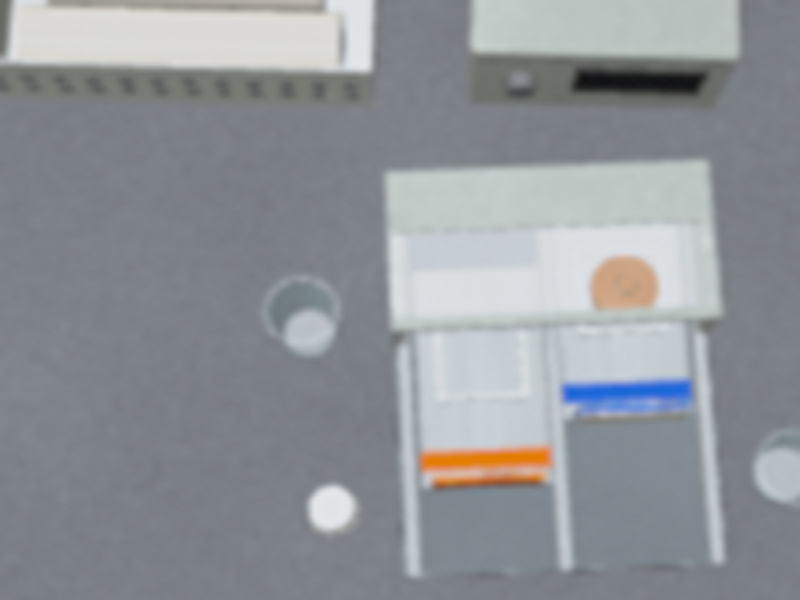

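View pics/a_wrist.png

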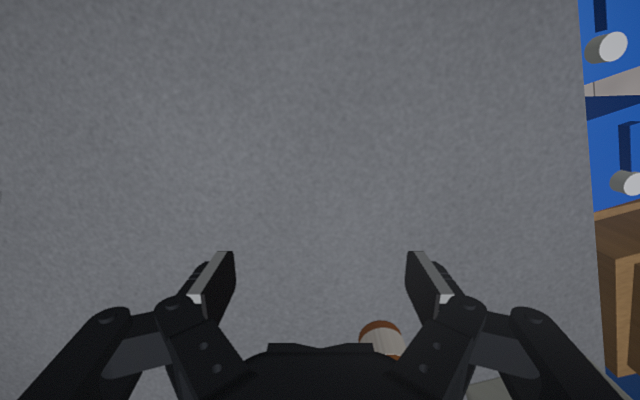

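```bash
cat > h.py <<'E'
import numpy as np, cv2
from plant import *
def px2w(info,uv,z):
    K=info["camera_matrix"];T=info["camera_from_world"];R=T[:3,:3];t=T[:3,3]
    c=-R.T@t; out=[]
    for u in np.atleast_2d(uv):
        d=np.array([(u[0]-K[0,2])/K[0,0],(u[1]-K[1,2])/K[1,1]]);s=d.copy()
        for _ in range(5): s=d/(1+info["k1"]*(s@s))
        w=R.T@np.array([s[0],s[1],1.]); out.append(c+w*(z-c[2])/w[2])
    return np.array(out)
def w2px(info,P):
    T=info["camera_from_world"];K=info["camera_matrix"];p=T[:3,:3]@np.asarray(P)+T[:3,3]
    s=p[:2]/p[2];s=s*(1+info["k1"]*(s@s));return K[:2,:2]@s+K[:2,2]
def quat(yaw):
    # tool z down; tool y axis at world angle yaw
    from scipy.spatial.transform import Rotation as Ro
    y=np.array([np.cos(yaw),np.sin(yaw),0]);z=np.array([0,0,-1.]);x=np.cross(y,z)
    q=Ro.from_matrix(np.c_[x,y,z]).as_quat();return np.array([q[3],*q[:3]])
def snap(n,name):
    i=camera_info(n);cv2.imwrite(f"pics/{name}.png",camera(n));return i
E
python3 - <<'E'
from h import *
i=camera_info("top")
c=lambda x,y:(210+x/4,100+y/3.75)
P=px2w(i,[c(563,381),c(691,379),c(422,452),c(550,448)],.06);print(P)
print(px2w(i,[c(410,577),c(722,563)],.022))
v=P[0]-P[1];yaw=np.arctan2(v[1],v[0]);print(yaw)
s=read_state();T=camera_info("wrist")["camera_from_world"]
print(T[:3,:3].T@-T[:3,3]-s["tcp_pos"])
from scipy.spatial.transform import Rotation as Ro
q=s["ee_rot"];print(Ro.from_quat([*q[1:],q[0]]).as_matrix())
for y in (yaw,yaw+np.pi,yaw+np.pi/2,yaw-np.pi/2): print(y,solve_ik([.42,0,.3],quat(y)))
E
```

```text
[[ 0.6421916  -0.11049347  0.06      ]
 [ 0.64719084 -0.22436403  0.06      ]
 [ 0.57099995  0.01283961  0.06      ]
 [ 0.57776046 -0.09962233  0.06      ]]
[[ 0.45677616  0.02047273  0.022     ]
 [ 0.47708923 -0.25730417  0.022     ]]
1.6146709759740003
[-0.0731989   0.02579293  0.142391  ]
[[-9.43139195e-01  3.32397866e-01 -3.41588291e-04]
 [ 3.32398036e-01  9.43138873e-01 -7.82520462e-04]
 [ 6.20570637e-05 -8.51568996e-04 -9.99999635e-01]]
1.6146709759740003 [-8.72535278e-02 -4.63672244e-02  1.75076411e+00 -4.44089210e-16
  1.43719576e+00 -1.70192450e+00]
4.756263629563794 [-8.72535278e-02 -4.63672244e-02  1.75076411e+00 -4.44089210e-16
  1.43719576e+00  1.43966815e+00]
3.185467302768897 None
0.043874649179103775 [-8.72535278e-02 -4.63672244e-02  1.75076411e+00 -4.44089210e-16
  1.43719576e+00 -1.31128177e-01]
```

```bash
python3 - <<'E'
from h import *
grip(0.0,40)
move_ptp([.565,-.09,.235],quat(1.63))
hold(.3)
i=snap("wrist","b_wrist");np.save("b.npy",i,allow_pickle=True)
s=read_state();print(s['time_s'],s['tcp_pos'],s['width'],s['force'])
snap("top","b_top")
E
```

```text
3.8167 [ 0.5650138  -0.08982263  0.234988  ] -0.00015647854628997367 [-0.89008602  0.26494235 -0.10648858]
```

View pics/b_wrist.png

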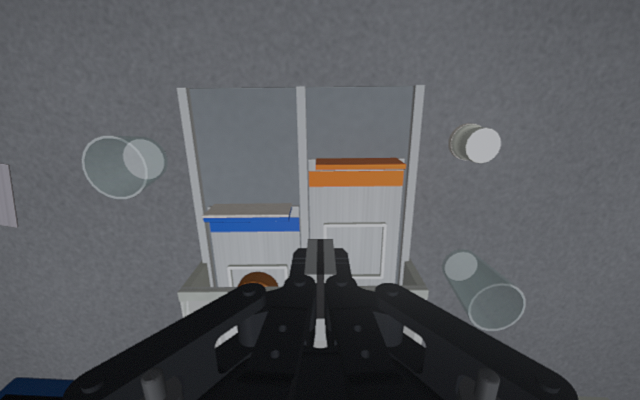

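```bash
python3 - <<'E'
import cv2
a=cv2.imread("pics/b_wrist.png")
cv2.imwrite("pics/b_c1.png",cv2.resize(a[140:240,195:315],None,fx=6,fy=6,interpolation=cv2.INTER_CUBIC))
cv2.imwrite("pics/b_c2.png",cv2.resize(a[140:240,295:415],None,fx=6,fy=6,interpolation=cv2.INTER_CUBIC))
E
```

```text
(no output)
```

View pics/b_c1.png

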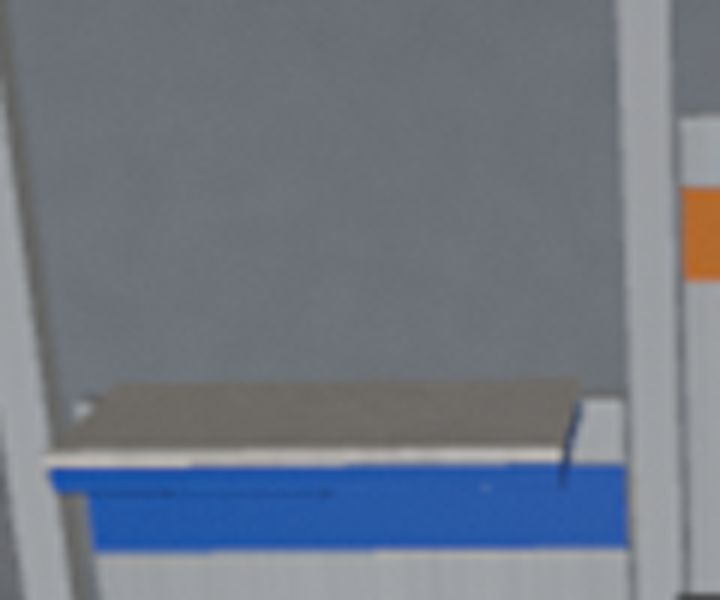

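View pics/b_c2.png

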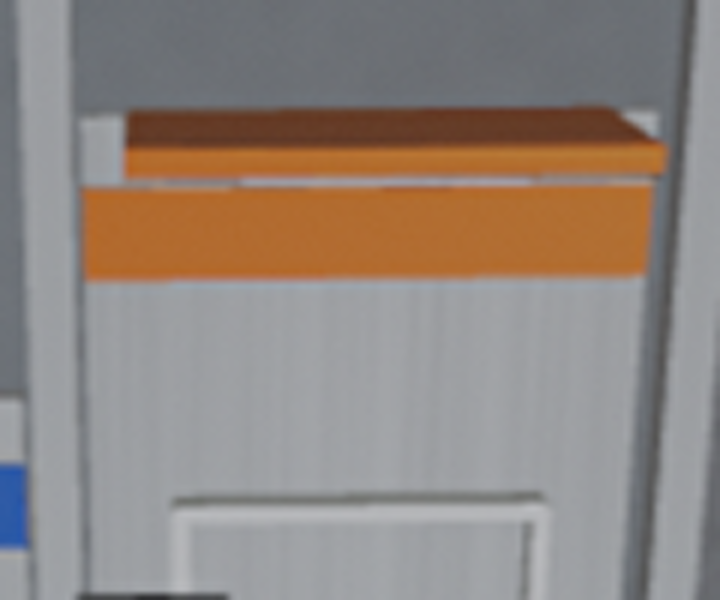

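```bash
python3 - <<'E'
from h import *
i=np.load("b.npy",allow_pickle=True).item()
b=lambda x,y:(195+x/6,140+y/6)
o=lambda x,y:(295+x/6,140+y/6)
P=px2w(i,[b(56,492),b(562,489),o(125,178),o(665,173)],.06)
print(P.round(4))
for k in(0,2):
    v=P[k+1]-P[k];print("w",np.linalg.norm(v),"yaw",np.arctan2(v[1],v[0])-np.pi/2,"mid",P[k:k+2].mean(0))
f=px2w(i,[(180,88),(422,86),(302,87)],.022);v=f[1]-f[0];print(f,np.linalg.norm(v),np.arctan2(v[1],v[0])-np.pi/2)
# rails along x
r=px2w(i,[(302,88),(302,230),(424,86),(408,265)],.022);print(r)
for a,c in((0,1),(2,3)):
    v=r[c]-r[a];print(np.arctan2(v[1],v[0]))
# floor strip
print(px2w(i,[b(92,550),b(628,547),o(85,280),o(648,275)],.02))
E
```

```text
[[ 0.6265 -0.2214  0.06  ]
 [ 0.6199 -0.1231  0.06  ]
 [ 0.5565 -0.0949  0.06  ]
 [ 0.5496  0.0041  0.06  ]]
w 0.09850584945169902 yaw 0.06638636138943133 mid [ 0.62319368 -0.17221054  0.06      ]
w 0.09921337894319913 yaw 0.06939946223196247 mid [ 0.55307744 -0.04536836  0.06      ]
[[ 0.47946536 -0.25449988  0.022     ]
 [ 0.46088282  0.02006963  0.022     ]
 [ 0.4701353  -0.11592711  0.022     ]] 0.2751976094246312 0.06757576215016425
[[ 0.47120147 -0.11588286  0.022     ]
 [ 0.64680448 -0.10860605  0.022     ]
 [ 0.46074563  0.02233801  0.022     ]
 [ 0.69034399  0.03884337  0.022     ]]
0.04141526051418456
0.07176451235650415
[[ 0.65741678 -0.23020676  0.02      ]
 [ 0.64957065 -0.11170916  0.02      ]
 [ 0.5875857  -0.10210483  0.02      ]
 [ 0.57939213  0.01620791  0.02      ]]
```

```bash
cat >> h.py <<'E'
YAW=.0685
O=np.array([.6187,-.1064])
def D(x,y,z):
    c,s=np.cos(YAW),np.sin(YAW)
    return [O[0]+c*x-s*y,O[1]+s*x+c*y,z]
Q=quat(np.pi/2+YAW)
def st(m=""):
    s=read_state();p=s['tcp_pos'];c,q=np.cos(YAW),np.sin(YAW);d=p[:2]-O
    print(m,round(s['time_s'],2),"dryer",np.round([c*d[0]+q*d[1],-q*d[0]+c*d[1],p[2]],4),"F",np.round(s['force'],1))
E
python3 - <<'E'
from h import *
print(px2w(camera_info("top"),[(293,236)],.045))
move_ptp(D(-.115,.0655,.13),Q)
move_l(D(-.115,.0655,.038),speed=.12);st("down")
print(move_l(D(-.005,.0655,.038),speed=.05,max_force=14));st("pushed")
snap("wrist","c_wrist");snap("side","c_side")
E
```

```text
[[0.51611807 0.09068424 0.045     ]]
down 5.37 dryer [-0.1144  0.0653  0.0388] F [0.1 0.3 0.2]
True
pushed 7.11 dryer [-0.0171  0.0656  0.0373] F [ 0.6 -0.1 -0.4]
```

View pics/c_wrist.png

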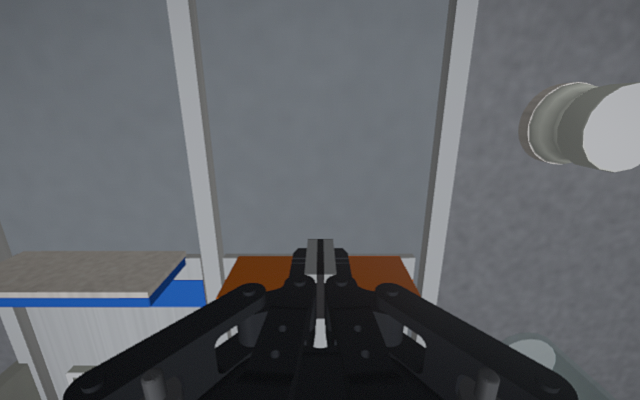

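```bash
python3 - <<'E'
from h import *
print(move_l(D(-.009,.0655,.038),speed=.02,max_force=14));st("press2")
print(move_l(D(-.007,.0655,.038),speed=.02,max_force=18));st("press3")
move_l(D(-.06,.0655,.038),speed=.12)
move_l(D(-.07,.0655,.14),speed=.2);st("up")
i=snap("wrist","d_wrist");np.save("d.npy",i,allow_pickle=True)
E
```

```text
True
press2 7.43 dryer [-0.0171  0.0658  0.0367] F [ 0.7  0.7 -0.1]
True
press3 7.69 dryer [-0.0172  0.0659  0.0361] F [-0.   0.5  0.2]
up 8.86 dryer [-0.0702  0.0656  0.139 ] F [ 0.5 -1.1 -0.6]
```

View pics/d_wrist.png

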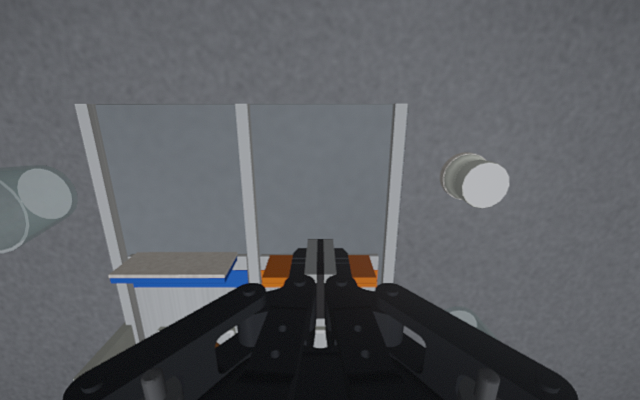

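```bash
python3 - <<'E'
from h import *
move_ptp(D(.0,-.066,.15),Q)
move_l(D(.034,-.066,.13),speed=.15);st("hover")
i=snap("wrist","e_wrist")
print(move_l(D(.034,-.066,.036),speed=.08,max_force=10));st("down")
print("f",move_l(D(.004,-.066,.036),speed=.03,max_force=12));st("hooked")
snap("side","e_side");snap("wrist","e_wrist2")
E
python3 -c "
import cv2;a=cv2.imread('pics/e_side.png');cv2.imwrite('pics/e_side_c.png',cv2.resize(a[120:280,240:440],None,fx=4,fy=3.75))"
```

```text
hover 9.97 dryer [ 0.0337 -0.0651  0.1296] F [0.1 0.7 0.6]
False
down 11.35 dryer [ 0.0343 -0.0661  0.0366] F [-0.6  0.1  0.8]
f False
hooked 12.5 dryer [ 0.004 -0.066  0.036] F [0.6 0.1 0.2]
```

View pics/e_wrist2.png

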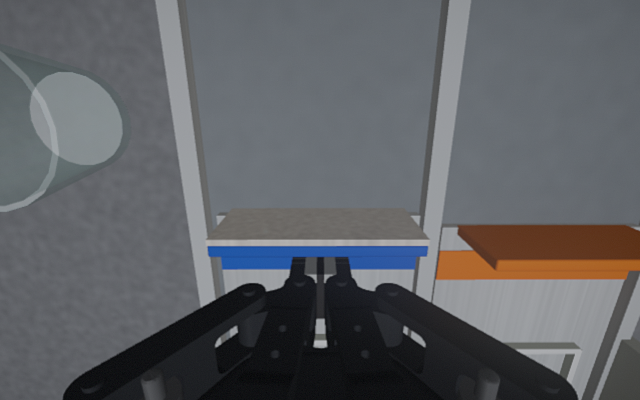

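View pics/e_side_c.png

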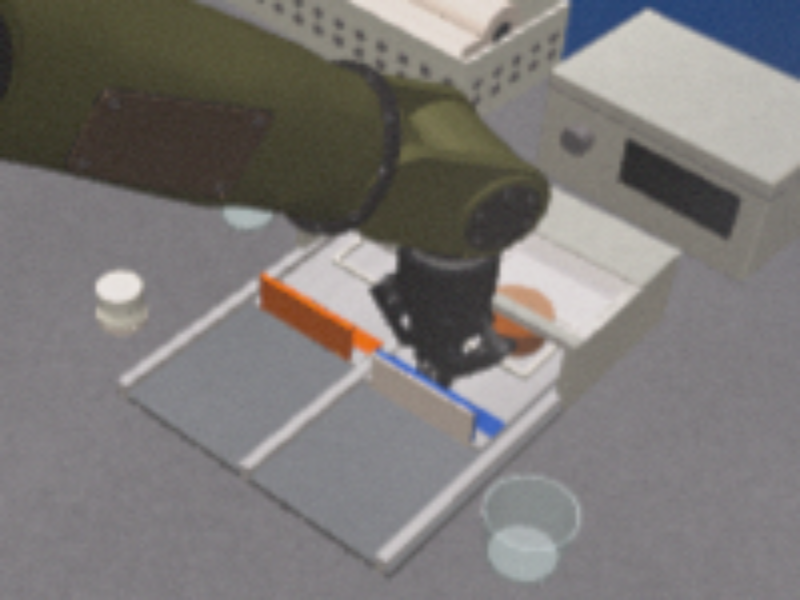

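```bash
python3 - <<'E'
from h import *
print(move_l(D(-.100,-.066,.036),speed=.05,max_force=14));st("pull1")
print(move_l(D(-.135,-.066,.036),speed=.03,max_force=14));st("pull2")
hold(.2)
print(move_l(D(-.135,-.066,.036),speed=.03,max_force=14));st("pull3")
snap("wrist","f_wrist");snap("side","f_side")
E
```

```text
False
pull1 14.83 dryer [-0.1   -0.066  0.036] F [1.2 0.1 0.4]
True
pull2 15.55 dryer [-0.1187 -0.0661  0.0363] F [3.8 1.4 0.1]
True
pull3 15.97 dryer [-0.1186 -0.0661  0.0361] F [ 1.7 -0.1  0.9]
```

View pics/f_wrist.png

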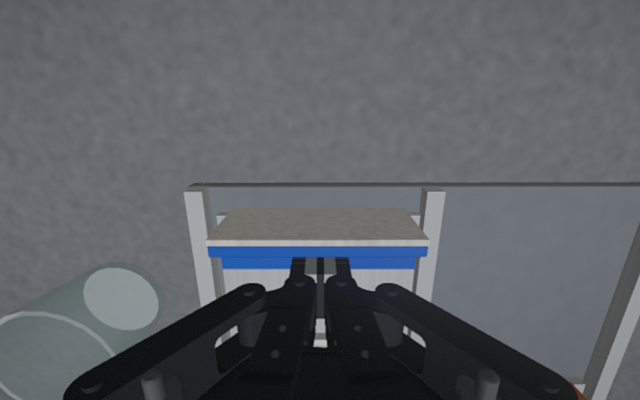

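View pics/f_side.png

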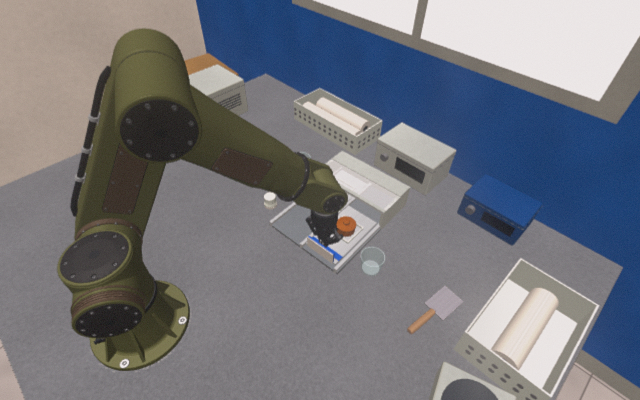

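The tray stopped twice at −0.1187 m, against the predicted −0.119 m, and the bottle is standing in its well. I'll release it, lift and check.

```bash
python3 - <<'E'
from h import *
move_l(D(-.103,-.066,.038),speed=.06)
move_l(D(-.103,-.066,.17),speed=.12)
move_l(D(-.20,-.03,.25),speed=.2);st("up")
hold(.3)
snap("wrist","g_wrist");snap("side","g_side");snap("top","g_top")
a=cv2.imread('pics/g_side.png');cv2.imwrite('pics/g_side_c.png',cv2.resize(a[120:280,240:440],None,fx=4,fy=3.75))
E
```

```text
up 18.52 dryer [-0.1997 -0.0301  0.2493] F [ 0.3  0.6 -0.5]
```

View pics/g_wrist.png

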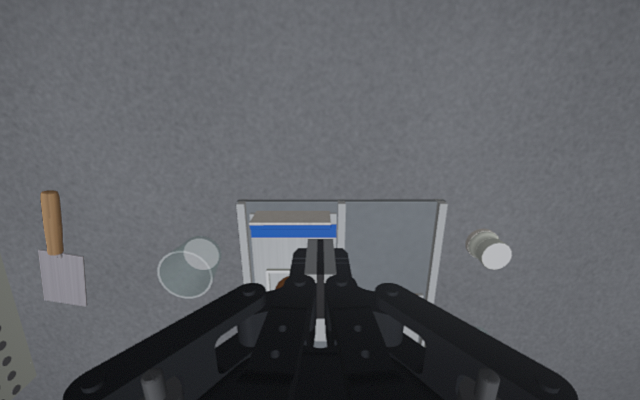

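View pics/g_side_c.png

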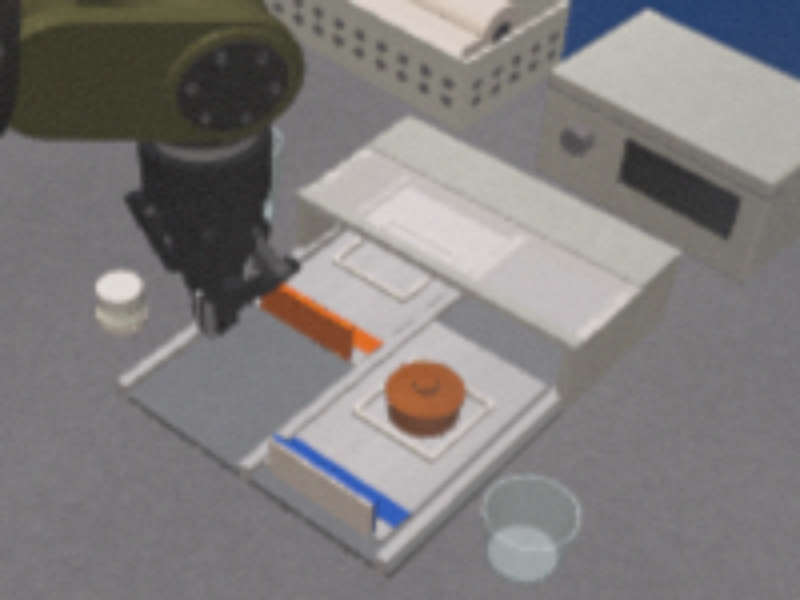

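View pics/g_top.png

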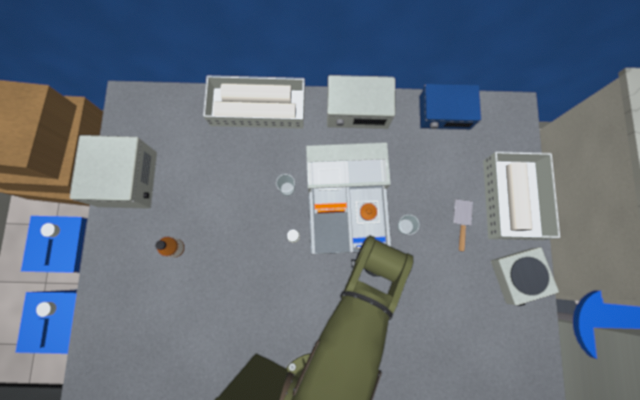

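```bash
python3 - <<'E'
from h import *
i=camera_info("side");a=cv2.imread('pics/g_side.png')[120:280,240:440];a=cv2.resize(a,None,fx=4,fy=3.75)
for x,y,t in((0,.066,.006),(-.13,-.066,.009)):
    for X in (x,x-t):
        for dy in(-.05,.05):
            u=w2px(i,D(X,y+dy,.06));cv2.circle(a,(int((u[0]-240)*4),int((u[1]-120)*3.75)),3,(0,255,0),-1)
cv2.imwrite('pics/g_chk.png',a)
E
```

```text
(no output)
```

View pics/g_chk.png

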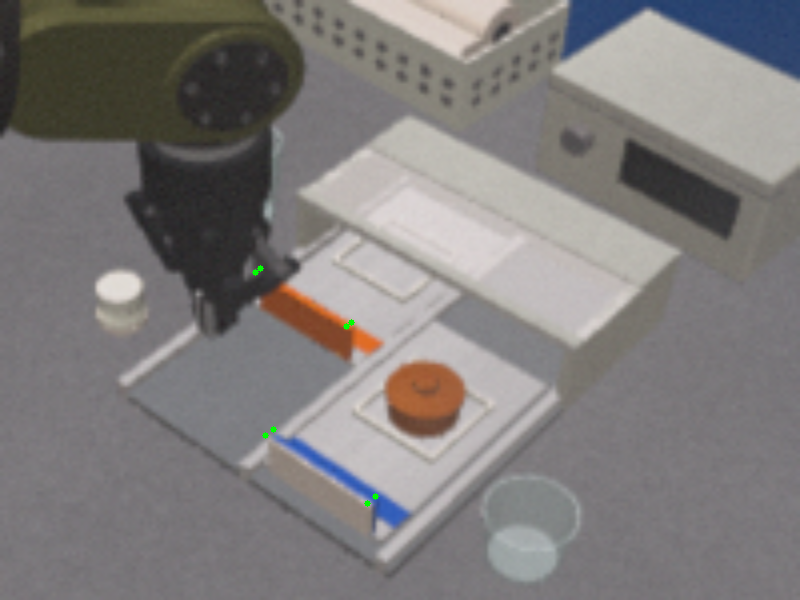

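Both lips sit at their expected places in the side picture, with the same small offset of 1–2 px that calibration error would give.

```bash
python3 -c "
from plant import *
close_job();print(read_state()['time_s'])"
```

```text
the job is handed in; nothing more can be done
the job is handed in; nothing more can be done
```

The orange tray is fully home and the blue tray is drawn out to its stop. I handed the job in at about 19 s of the 48 s allowed.

- **Orange tray:** I pushed its front face with shut fingers. It moved about 61 mm, and two further presses stopped at the same place within 0.1 mm, which is where a home tray should be.
- **Blue tray:** I then lowered the shut fingertips behind its lip and drew it out. It stopped at about 130 mm of travel and did not move on a second pull. I moved the fingers back off the lip before lifting clear.
- **Last checks:** The final side and top pictures show the weighing bottle standing in its well and the beakers, jar, reagent bottle and spatula where they were. The gripper was clear of everything, about 0.25 m above the bench. Both lips sit where they should to within about 2 px in the side picture.

No check failed or disagreed.

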